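# Load the last tissue cassette and snap the basket's cover on

## Task

Put the green cassette, without dropping it in from above the rim, on the floor of the empty end of the blue processing basket, then set the red cover squarely on the basket and press it straight down until both white clip arms have snapped under the rim and the cover sits fully home. Leave the two jars and the glass dish where they stand, and let go of everything.

Things in the scene. Friction and masses are not known exactly. Their poses are not given: they have to be found in the camera images.
- cassette_center (a point): Green plastic tissue cassette, loose, 40 x 28 x 8 mm, 15 g, lying flat on the counter. The point is its centre, 4 mm above its underside; x along its 40 mm side, y along its 28 mm side, z up.
- basket_rim (a point): Blue basket, fixed on a steel docking plate (170 x 112 x 8 mm). Point: centre of its mouth at the rim's top, 60 mm above the counter; x along its long side, z up. Inside 132 (x) x 82 (y) mm, 48 mm deep, walls 4 mm. The rim is a flange 6 mm thick, standing out 6 mm all round (152 x 102 mm outside). White and yellow cassettes, fixed, stand in its +x end (x +26 to +63 mm, 28 mm high).
- basket_bay (a point): Centre of the basket's empty end, on the inner floor: 24 mm towards -x from the mouth's centre and 48 mm below the rim's top (12 mm above the counter). Axes as basket_rim. The empty end runs from x = -66 to +26 mm from the mouth's centre. The cassette goes here, flat, either way round.
- cover_grip (a point): Red cover, loose, about 155 g, standing on the counter on its two clip arms. Point: centre of its handle, a bar 60 (x) x 16 (y) x 32 mm high on the middle of a plate 156 (x) x 104 (y) x 5 mm; 16 mm above the plate's top, 43 mm above the arms' lower ends. z up, x along handle and long side. Same either way round. Handle and plate are both strong enough to press on.
- cover_seat (a point): Centre of the underside of the cover's plate (21 mm below cover_grip), same axes. With the cover home it lies on basket_rim, x axes parallel (or half a turn round). Until the clips snap the cover stands about 13 mm high; pressing straight down in the middle with about 6 to 16 N snaps them.
- clip_a (a joint): White clip arm at the cover's +x end: rigid, on a spring slide, 26 mm wide, reaching 22 mm below the plate, with a sloped hook. Value: outward spread in m, 0 at rest. The rim pushes it out about 3 mm; it springs back to 0 when its hook (top 7 mm below the plate's underside) is under the rim. The slope forgives 2.5 mm of error along x.
- clip_b (a joint): The same arm at the cover's -x end.
- red_jar: Closed clear jar with red lid and yellow label, radius 30 mm, 75 mm high, loose bystander; origin at the centre of its underside. Leave alone.
- blue_jar: Closed amber jar with blue lid, radius 32 mm, 105 mm high, loose bystander; origin at the centre of its underside. Leave alone.
- dish: Shallow glass dish, radius 60 mm, 30 mm high, loose bystander; origin at the centre of its underside. Leave alone.
Mind the look-alikes: they are no part of the job. Of the things that look like the part that bears cover_grip, take the one that is farthest from the robot's base at the start.

How it is judged (in metres and radians):
On the way, in this order (a step that is already met when the one before it is completed fails the run):
1. the green cassette rests, released, on the floor of the basket's empty end (x of cassette_center in the frame of basket_rim between -0.066 and 0.024 m and y of cassette_center in the frame of basket_rim between -0.041 and 0.041 m and z of cassette_center in the frame of basket_bay between -0.003 and 0.024 m and contact force between the fingers and cassette below 0.1 N and linear speed of cassette below 0.05 m/s), for 0.2 s.
2. the cover is home on the rim with both clips snapped (z of cover_seat in the frame of basket_rim between -0.003 and 0.002 m and x of cover_seat in the frame of basket_rim between -0.006 and 0.006 m and y of cover_seat in the frame of basket_rim between -0.008 and 0.008 m and angle between the x axis of cover_seat and the x axis of basket_rim, either way round below 0.1 rad and angle between the z axis of cover_seat and the z axis of basket_rim, either way round below 0.04 rad and value of joint each of clip_a, clip_b below 0.0015 m), for 0.2 s.
At the end, for the whole second after the job is handed in: Cassette at rest in the empty end, centre at most 24 mm above the inner floor. Cover plate on the rim within 2 mm in height and 0.04 rad of level, within 6 mm along, 8 mm across and 0.1 rad in yaw (half turn allowed), both clips back within 1.5 mm, at rest (all of step 2 and x of cassette_center in the frame of basket_rim between -0.066 and 0.024 m and y of cassette_center in the frame of basket_rim between -0.041 and 0.041 m and z of cassette_center in the frame of basket_bay between -0.003 and 0.024 m and linear speed of each of cover, cassette below 0.02 m/s); the robot touches nothing.
It fails at once if the cassette is dropped from more than about 5 cm (falls faster than 1 m/s while not held) (linear speed of cassette above 1 m/s and contact force between the fingers and cassette below 0.05 N).
It fails at once if a jar or the dish is moved more than 30 mm or tipped (distance of any of red_jar, blue_jar, dish from where it was at the start of the episode above 0.03 m or angle between any of red_jar, blue_jar, dish's own z axis and vertical above 0.4 rad).
It also fails if it takes over 53 s, if anything falls off the work surface, if the arm or the gripper's body presses on something with over 40 N, if the wrist force passes 120 N, or if a joint passes its speed limit or range.

## Robot

A 6-joint arm with a two-finger parallel gripper is mounted at the origin on the work surface. World frame = base frame: x ahead of the robot, y to its left, z up, the work surface at z = 0. Lengths are in mm, angles in rad, forces in N, time in s.
With the tool pointing down it reaches from about 275 to 1000 mm from the base axis. Payload 8.4 kg.
Tool frame: the origin (TCP) lies between the finger pads; the fingertips stand 22 mm ahead of it and the grasp point (between the pads) lies 3 mm ahead of it; z points along the fingers, y is the line along which they close (so a half turn about z gives the same grasp; the last joint's range is limited). The gripper opens to 85 mm and grips with 20 to 120 N. Pads are 22 mm wide; open, the fingers measure 114 mm over their backs; the gripper's body (76 mm by 85 mm) begins 54 mm behind the grasp point. The pads swing forward as they close: fully open they stand 13 mm farther back than shut.
Start: joints at [1.317, 0.353, 1.633, -0, 1.155, -0.002], TCP at [155.716, 605.294, 253.281] pointing down, gripper open.
Joint ranges: [-2.63, 2.63], [-0.92, 2.1], [0.06, 2.66], [-1.3, 4.44], [0, 2.69], [-3.02, 3.02]. Speed limits (rad/s): [2.22, 2.22, 2.79, 3.14, 3.14, 3.14].

## Interface

Orientations are given as [roll, pitch, yaw] about the fixed x, y, z axes, in that order (R = Rz(yaw) Ry(pitch) Rx(roll)).
In Python, from rig import r, grab_frame gives the robot as it stands.
- The arm moves only by the shell command python3 -m inch 'ROWS' [FORCE]. ROWS is JSON, a list of rows, each a list of 7 numbers: the turn, a rotation vector about the tool's x, y, z as a fraction of full scale, then the shift along the tool's x, y, z as a fraction of full scale, then the closure, from 0 (fully open) to 1 (shut). In form: [[rx, ry, rz, dx, dy, dz, fingers], ...]. A call has 1 to 8 rows; each row shifts and turns the commanded pose from where the row before left it, along the tool's axes as they then stand; what a row does not reach is not made up. Full scale, the value 1, is 2.5 cm for a shift and pi rad for a turn. A row lasts 1/12 s, in which the tool goes at most 41.7 mm and 7.16 degrees, less where a joint would pass 70% of its speed; a pose out of reach is approached as far as the arm can. A call with a number of a shift or a turn outside -1 to 1 is refused whole. A call with a gripper value outside its range is refused whole. The fingers move at their own pace and stop on an object; FORCE is the grip in N (left out, the last holds). Time passes only in rows, so rows that do not move let the fingers close. It gives the time, the measured TCP pose, the force, the opening and the grip force at its end, in the units of the state.
- r.sense(): the state, without advancing time (a new reading comes with each control period).
- grab_frame(name): name is "side" or "top"; returns a dict with "pixels" (480x640x3 uint8, red, green, blue), "z_map" (480x640 float32, mm along the optical axis (not along the pixel's ray), 0 where there is no reading), "vertical_fov" (degrees; the focal length in pixels is half the picture's height over the tangent of half this angle, whatever the lens; pixels are square), "cx", "cy" (the principal point, pixels), "cam_to_world" (4x4, takes a point from camera to world coordinates). Camera axes: x right, y down, z forward; pixel columns grow to the right and rows downward; lengths in mm; the calibration is good to about 2 mm. A picture is of the moment at which its call begins.
- r.sign_off(): hands the job in; it is judged then, once.
The state is a dict: "clock": time; "qpos": joint angles; "qvel": joint speeds; "joint_efforts": joint torques, N m; "eef_pos": TCP position; "tcp_rot": TCP orientation; "contact_force": force on the tool from outside, world axes, zero at the start; "wrist_torque": the same for the moment, N m; "opening": opening from 0.0 (shut) to 1.0 (fully open); "grasp_force": force on a finger pad.
Only numpy, scipy, OpenCV 4.12 (cv2) and the standard library are available. Lean on these libraries where they do the work, as an engineer would, in place of code of your own. Each camera call takes 0.05 s, during which the arm holds its last target. There are 200 camera calls.

## Working session

There is one attempt and no reset: what is moved stays moved. The work goes in short steps, Python scripts to look and compute and a shell command to move; the robot and the scene stay as the last step left them, time stands still between calls to the robot, and variables do not carry over. Pictures are saved under pics/ and viewed, at most 10 in all, crops included, and the job is handed in when it is done.

```bash
mkdir -p pics; ls
cat > h.py <<'E'
import numpy as np, cv2
from rig import r, grab_frame
def grab(n,save=None):
    f=grab_frame(n)
    if save: cv2.imwrite(f'pics/{save}.png',f['pixels'][:,:,::-1])
    return f
def world(f):
    z=f['z_map'].astype(float); h,w=z.shape
    F=h/2/np.tan(np.radians(f['vertical_fov'])/2)
    v,u=np.mgrid[:h,:w]
    P=np.stack([(u-f['cx'])*z/F,(v-f['cy'])*z/F,z],-1)
    T=np.array(f['cam_to_world']); W=P@T[:3,:3].T+T[:3,3]; W[z==0]=np.nan
    return W
E
python3 - <<'E'
from h import *
for n in('top','side'):
    f=grab(n,n+'0'); print(n,f['vertical_fov'],f['cx'],f['cy'],np.round(f['cam_to_world'],3).tolist(),(f['z_map']==0).mean())
print(r.sense())
E
```

```text
pics
top 42.16205120785759 310.81753834550744 232.17070471929898 [[-0.028, -0.996, 0.081, 345.389], [-1.0, 0.029, 0.005, 17.726], [-0.008, -0.081, -0.997, 1500.3], [0.0, 0.0, 0.0, 1.0]] 0.0038444010416666665
side 57.54639355282637 315.0783482936205 240.87073886416192 [[0.806, -0.351, 0.477, 63.808], [-0.592, -0.49, 0.64, -516.815], [0.01, -0.798, -0.602, 563.713], [0.0, 0.0, 0.0, 1.0]] 0.0041015625
{'clock': 0.1, 'qpos': array([ 1.31658426e+00,  3.53607778e-01,  1.63405124e+00,  2.10309221e-05,
        1.15519644e+00, -2.40231151e-03]), 'qvel': array([ 7.96827944e-05, -3.20574149e-03, -1.40558773e-03, -1.19489401e-03,
       -3.00258233e-04, -1.31814659e-03]), 'joint_efforts': array([-2.83870777e-04, -6.06355047e+01, -3.42817426e+01,  9.71629902e-05,
        4.04867227e-03, -1.66079229e-05]), 'eef_pos': array([155.61919412, 604.9081345 , 252.62233907]), 'tcp_rot': array([-3.14032990e+00, -2.22634945e-05,  2.88977438e+00]), 'contact_force': array([0.62581002, 0.22140992, 1.03422127]), 'wrist_torque': array([-0.03826182,  0.03462663, -0.00996877]), 'grasp_force': 0.0, 'opening': 1.0013235423211397}
```

View pics/top0.png

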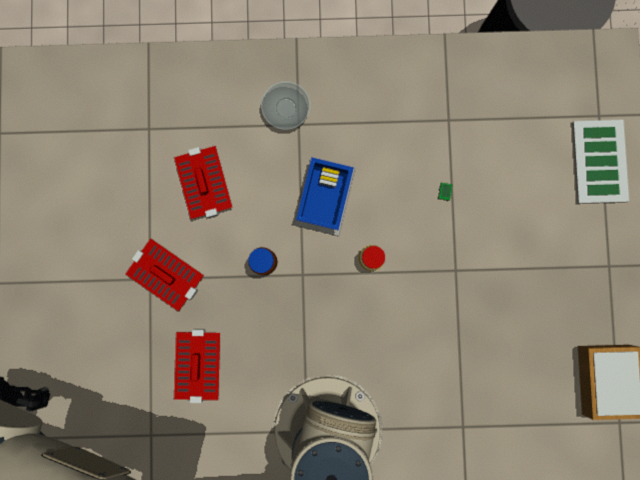

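View pics/side0.png

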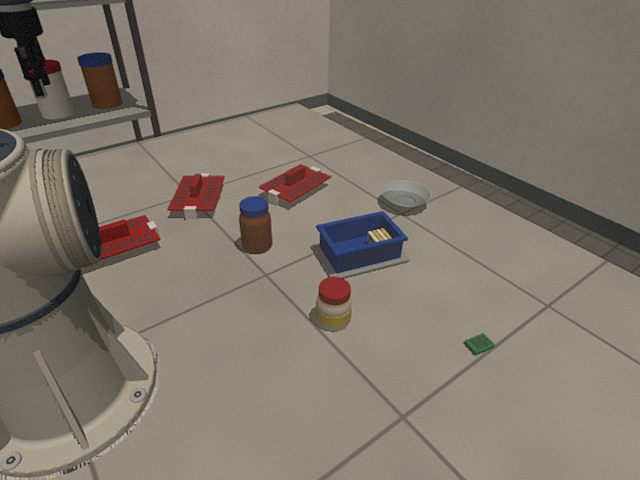

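The top view shows the green cassette at (445,191), the basket at (325,196) with its fixed cassettes at the far (+x) end (329,176), and three red covers at (203,183), (165,274) and (197,366). The dish is at (285,106), the blue jar at (262,261) and the red jar at (373,258). In the side view the covers stand on their arms and the cassette lies at (480,343).

```bash
cat >> h.py <<'E'
def ray(f,u,v,z):
    F=480/2/np.tan(np.radians(f['vertical_fov'])/2); T=np.array(f['cam_to_world'])
    d=np.stack([(np.asarray(u,float)-f['cx'])/F,(np.asarray(v,float)-f['cy'])/F,np.ones(np.shape(u))],-1)@T[:3,:3].T
    return (T[:3,3]+d*((z-T[2,3])/d[...,2])[...,None])
def blobs(m,mn):
    n,l,s,c=cv2.connectedComponentsWithStats(m.astype(np.uint8)); return [l==i for i in range(1,n) if s[i,4]>=mn]
def rect(P):
    (c,s,a)=cv2.minAreaRect(P[:,:2].astype(np.float32))
    if s[0]<s[1]: a+=90; s=s[::-1]
    return np.round(c,1),np.round(s,1),round((a+90)%180-90,2)
E
python3 - <<'E'
from h import *
for n in('top','side'):
    f=grab(n); W=world(f); hsv=cv2.cvtColor(f['pixels'],cv2.COLOR_RGB2HSV); H,S,V=[hsv[...,i].astype(int) for i in range(3)]
    for nm,m in dict(red=((H<8)|(H>172))&(S>150)&(V>60),green=(H>45)&(H<80)&(S>100),blue=(H>105)&(H<125)&(S>150)).items():
        for b in blobs(m,40):
            if b.sum()>20000: continue
            P=W[b]; P=P[~np.isnan(P[:,0])]; 
            if not len(P): continue
            vv,uu=np.nonzero(b); zt=np.percentile(P[:,2],[5,50,95])
            print(n,nm,b.sum(),'px',uu.mean().round(),vv.mean().round(),'z',zt.round(1))
            for lo,hi in {'red':[(15,35),(45,75)],'green':[(-5,20)],'blue':[(50,70)]}[nm]:
                Q=P[(P[:,2]>lo)&(P[:,2]<hi)]
                if len(Q)>10: print('   ',lo,hi,len(Q),*rect(Q),Q[:,2].mean().round(1))
    for b in blobs((S<40)&(V>190),20):
        P=W[b]; print(n,'white',b.sum(),np.nanmean(P,0).round(1))
    # table plane check
    T=W[200:460:20,300:600:20].reshape(-1,3); print('table z',np.nanmedian(T[:,2]))
E
```

```text
top red 2287 px 203.0 182.0 z [21.4 27.3 57.5]
    15 35 2060 [592.9 281.4] [156.8 103.8] 14.25 26.8
    45 75 183 [592.1 282. ] [58.5 17. ] 14.04 58.1
top red 2393 px 164.0 274.0 z [22.  27.6 57.5]
    15 35 2141 [375.  376.3] [156.5 103.8] 53.69 27.1
    45 75 199 [374.8 376.1] [60.5 17. ] 53.52 58.0
top red 412 px 373.0 257.0 z [69.7 74.3 79.5]
    45 75 236 [ 400.3 -115.2] [51.4 50.3] 30.52 72.3
top red 2447 px 197.0 365.0 z [22.1 27.4 57.9]
    15 35 2192 [160.1 301.2] [155.5 104.1] -2.72 27.0
    45 75 203 [160.5 301.1] [59. 16.] -1.34 58.0
top green 276 px 600.0 132.0 z [ 7.4 13.  18.4]
    -5 20 270 [ 689.2 -680.2] [76.6 25.2] -88.42 12.8
top green 280 px 600.0 146.0 z [ 8.  12.6 18.3]
    -5 20 274 [ 653.6 -679.9] [75.4 24. ] 88.11 12.7
top green 284 px 601.0 160.0 z [ 7.4 13.1 18.1]
    -5 20 275 [ 619.2 -678.7] [76.  23.8] -89.92 12.8
top green 286 px 602.0 175.0 z [ 7.3 12.7 18.1]
    -5 20 281 [ 585.1 -678.2] [75.3 23.9] 89.72 12.6
top green 184 px 445.0 191.0 z [ 1.5  6.8 12.6]
    -5 20 179 [ 557.3 -302.2] [41.3 29.8] -11.6 7.0
top green 287 px 603.0 189.0 z [ 7.5 13. 
[... 878 characters left out ...]

    45 75 113 [375.8 371.8] [57.3 15.3] 53.48 57.5
side red 1351 px 125.0 235.0 z [26.6 29.  59.7]
    15 35 938 [180.9 296.9] [113.5 105.1] -2.73 28.5
    45 75 268 [165.1 296.6] [53.  15.2] -2.79 54.7
side red 629 px 335.0 289.0 z [65.1 75.9 77.4]
    45 75 149 [ 399.8 -118.2] [50.2 46.2] 89.81 70.4
side green 131 px 478.0 344.0 z [ 6.5  9.  10.5]
    -5 20 130 [ 558.1 -302.4] [36.8 27.5] -11.4 8.8
side blue 228 px 92.0 59.0 z [155.6 171.7 174.4]
side blue 79 px 248.0 206.0 z [105.3 106.4 107.7]
side blue 631 px 357.0 237.0 z [12.9 61.1 62.9]
    50 70 452 [553.8 -10.8] [150.9 101. ] -14.44 61.5
side white 20 [330.4 311.7  31.7]
side white 32 [238.6 296.3  31.6]
table z 1.4338469689459998
```

```bash
cat >> h.py <<'E'
def plan(x,y,z,yawdeg):
    s=r.sense(); ro,pi,ya=s['tcp_rot']
    d=np.array([x,y,z])-s['eef_pos']; dy=(yawdeg-np.degrees(ya)+90)%180-90
    for nm,a in(('now',ya),('after turn',np.radians(np.degrees(ya)+dy))):
        t=np.array([d[0]*np.cos(a)+d[1]*np.sin(a), d[0]*np.sin(a)-d[1]*np.cos(a), -d[2]])/25
        print(nm,'shift units',t.round(3))
    print('rz units',round(-dy/180,4),'pos',s['eef_pos'].round(1),'rpy',np.degrees(s['tcp_rot']).round(2),'F',s['contact_force'].round(1),'open',s['opening'].round(3),'grip',round(float(s['grasp_force']),1),'t',round(s['clock'],2),'q6',s['qpos'][5].round(2))
E
python3 -m inch '[[0,0,-0.016,-0.7,-0.98,0,0.4],[0,0,0,-0.7,-0.98,0,0.4],[0,0,0,-0.7,-0.98,0,0.4],[0,0,0,-0.7,-0.98,0,0.4],[0,0,0,-0.7,-0.98,0,0.4],[0,0,0,-0.7,-0.98,0,0.4],[0,0,0,-0.7,-0.98,0,0.4],[0,0,0,-0.7,-0.98,0,0.4]]'
python3 -c "from h import *; plan(557.4,-302.3,120,168.5)"
```

```text
clock: 0.87
eef_pos: [252.5, 383.2, 253.2]
tcp_rot: [3.142, 0.0, 2.94]
contact_force: [1.0, -0.3, 0.6]
opening: 0.601
grasp_force: 0.0
now shift units [-17.432 -24.43    5.329]
after turn shift units [-17.418 -24.44    5.329]Traceback (most recent call last):
  File "<string>", line 1, in <module>
    from h import *; plan(557.4,-302.3,120,168.5)
                     ~~~~^^^^^^^^^^^^^^^^^^^^^^^^
  File "h.py", line 30, in plan
    print('rz units',round(-dy/180,4),'pos',s['eef_pos'].round(1),'rpy',np.degrees(s['tcp_rot']).round(2),'F',s['contact_force'].round(1),'open',s['opening'].round(3),'grip',round(float(s['grasp_force']),1),'t',round(s['clock'],2),'q6',s['qpos'][5].round(2))
                                                                                                                                                 ^^^^^^^^^^^^^^^^^^
AttributeError: 'float' object has no attribute 'round'
```

```bash
sed -i "s/s\['opening'\].round(3)/round(float(s['opening']),3)/" h.py
python3 -m inch '[[0,0,0,-0.72,-1,0,0.4],[0,0,0,-0.72,-1,0,0.4],[0,0,0,-0.72,-1,0,0.4],[0,0,0,-0.72,-1,0,0.4],[0,0,0,-0.72,-1,0,0.4],[0,0,0,-0.72,-1,0,0.4],[0,0,0,-0.72,-1,0,0.4],[0,0,0,-0.72,-1,0,0.4]]' >/dev/null
python3 -m inch '[[0,0,0,-0.72,-1,0,0.4],[0,0,0,-0.72,-1,0,0.4],[0,0,0,-0.72,-1,0,0.4],[0,0,0,-0.72,-1,0,0.4],[0,0,0,-0.72,-1,0,0.4],[0,0,0,-0.72,-1,0,0.4],[0,0,0,-0.72,-1,0,0.4],[0,0,0,-0.72,-1,0,0.4]]' >/dev/null
python3 -m inch '[[0,0,0,-0.72,-1,0.5,0.4],[0,0,0,-0.72,-1,0.7,0.4],[0,0,0,-0.72,-1,0.7,0.4],[0,0,0,-0.72,-1,0.7,0.4],[0,0,0,-0.72,-1,0.7,0.4],[0,0,0,-0.72,-1,0.7,0.4],[0,0,0,-0.72,-1,0.7,0.4],[0,0,0,-0.72,-1,0.7,0.4]]' 
python3 -c "
from h import *; plan(557.4,-302.3,23,168.5)"
```

```text
clock: 2.87
eef_pos: [555.7, -291.1, 117.1]
tcp_rot: [3.141, -0.0, 2.94]
contact_force: [1.9, 0.0, 0.4]
opening: 0.595
grasp_force: 0.0
now shift units [-0.156 -0.424  3.764]
after turn shift units [-0.156 -0.424  3.764]
rz units -0.0003 pos [ 555.7 -291.1  117.1] rpy [ 1.7999e+02 -2.0000e-02  1.6844e+02] F [1.9 0.  0.4] open 0.595 grip 0.0 t 2.87 q6 -1.85
```

```bash
python3 -m inch '[[0,0,0,-0.156,-0.424,0.7,0.4],[0,0,0,0,0,0.8,0.4],[0,0,0,0,0,0.8,0.4],[0,0,0,0,0,0.7,0.4],[0,0,0,0,0,0.4,0.4],[0,0,0,0,0,0.2,0.4],[0,0,0,0,0,0.1,0.4],[0,0,0,0,0,0,0.4]]' >/dev/null
python3 - <<'E'
from h import *
plan(557.4,-302.3,23,168.5)
f=grab('side'); c=f['pixels'][270:400,400:560,::-1]; cv2.imwrite('pics/near1.png',cv2.resize(c,None,fx=5,fy=4.6,interpolation=cv2.INTER_CUBIC))
E
```

```text
now shift units [-0.015 -0.056  0.117]
after turn shift units [-0.015 -0.056  0.117]
rz units -0.0002 pos [ 557.3 -300.8   25.9] rpy [-1.8000e+02  1.0000e-02  1.6846e+02] F [ 0.2 -0.4 -0.4] open 0.6 grip 0.0 t 3.53 q6 -1.87
```

View pics/near1.png

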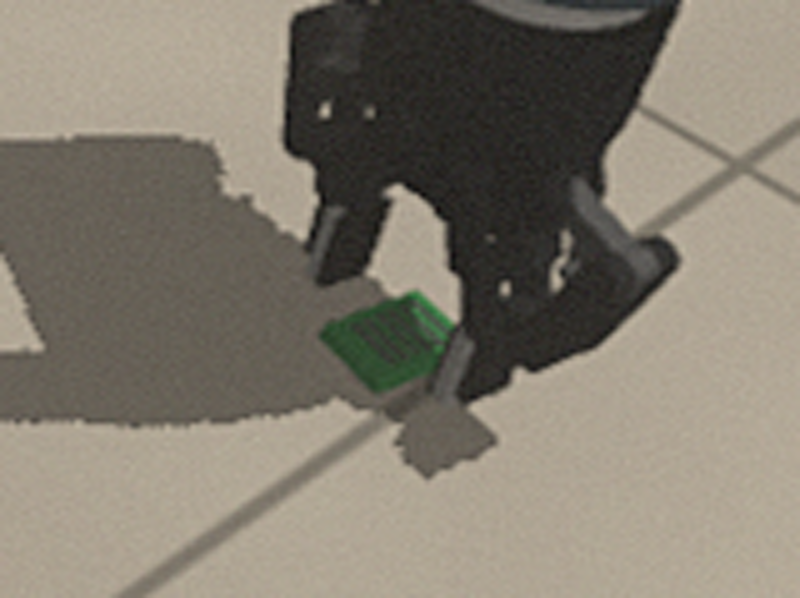

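The fingers straddle the cassette (pads at about (325,240) and (455,360) in the crop, cassette between them), slightly above it. Going down a little and closing gently.

```bash
python3 -m inch '[[0,0,0,0,-0.05,0.14,0.5],[0,0,0,0,0,0,0.6],[0,0,0,0,0,0,0.65],[0,0,0,0,0,0,0.7],[0,0,0,0,0,0,0.8],[0,0,0,0,0,0,0.8],[0,0,0,0,0,0,0.8],[0,0,0,0,0,0,0.8]]' 25
python3 -c "from h import *; plan(530.1,-3.3,140,165)"
```

```text
clock: 4.25
eef_pos: [557.1, -302.2, 22.9]
tcp_rot: [-3.141, 0.001, 2.94]
contact_force: [-1.1, -0.1, 5.4]
opening: 0.318
grasp_force: 25.2
now shift units [ 3.453 11.499 -4.686]
after turn shift units [ 4.14  11.27  -4.686]
rz units 0.0192 pos [ 557.1 -302.2   22.9] rpy [-1.7999e+02  4.0000e-02  1.6845e+02] F [-1.1 -0.1  5.4] open 0.318 grip 25.2 t 4.25 q6 -1.87
```

```bash
python3 -m inch '[[0,0,0,0,0,-0.4,0.8],[0,0,0,0,0,-0.7,0.8],[0,0,0,0,0,-0.9,0.8],[0,0,0.0192,0,0,-0.9,0.8],[0,0,0,0.2,0.5,-0.9,0.8],[0,0,0,0.36,0.98,-0.9,0.8],[0,0,0,0.36,0.98,0,0.8],[0,0,0,0.36,0.98,0,0.8]]' >/dev/null
python3 -m inch '[[0,0,0,0.36,0.98,0,0.8],[0,0,0,0.36,0.98,0,0.8],[0,0,0,0.36,0.98,0,0.8],[0,0,0,0.36,0.98,0,0.8],[0,0,0,0.36,0.98,0,0.8],[0,0,0,0.36,0.98,0,0.8],[0,0,0,0.36,0.9,0,0.8],[0,0,0,0.2,0.5,0,0.8]]' >/dev/null
python3 - <<'E'
from h import *
plan(530.1,-3.3,37,165)
f=grab('side'); c=f['pixels'][100:300,260:480,::-1]; cv2.imwrite('pics/near2.png',cv2.resize(c,None,fx=3,fy=3,interpolation=cv2.INTER_CUBIC))
E
```

```text
now shift units [0.082 0.468 4.132]
after turn shift units [0.083 0.467 4.132]
rz units 0.0003 pos [529.1 -15.1 140.3] rpy [ 1.7997e+02 -1.0000e-02  1.6505e+02] F [ 0.3  1.6 -0.8] open 0.318 grip 24.7 t 5.58 q6 -1.34
```

View pics/near2.png

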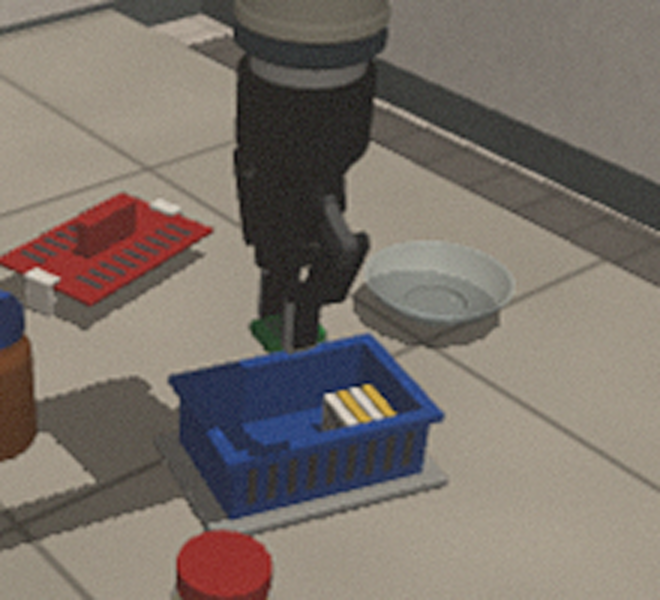

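The cassette (285,332) is held between the fingertips above the basket. Lowering it onto the floor.

```bash
python3 -m inch '[[0,0,0,0.08,0.467,0,0.8],[0,0,0,0,0,0.5,0.8],[0,0,0,0,0,0.8,0.8],[0,0,0,0,0,0.8,0.8],[0,0,0,0,0,0.8,0.8],[0,0,0,0,0,0.6,0.8],[0,0,0,0,0,0.4,0.8],[0,0,0,0,0,0.1,0.8]]' >/dev/null
python3 -c "from h import *; plan(530.1,-3.3,35,165)"
```

```text
now shift units [0.023 0.094 0.137]
after turn shift units [0.023 0.094 0.137]
rz units -0.0002 pos [530.   -5.7  38.4] rpy [-1.7997e+02 -1.2000e-01  1.6497e+02] F [-0.3 -0.7  0. ] open 0.32 grip 24.7 t 6.3 q6 -1.32
```

```bash
python3 -m inch '[[0,0,0,0,0.06,0.06,0.8],[0,0,0,0,0,0.06,0.8],[0,0,0,0,0,0,0.8]]'
python3 -m inch '[[0,0,0,0,0,0,0.6],[0,0,0,0,0,0,0.55],[0,0,0,0,0,0,0.53],[0,0,0,0,0,0,0.53],[0,0,0,0,0,0,0.53]]'
python3 -m inch '[[0,0,0,0,0,-0.4,0.53],[0,0,0,0,0,-0.8,0.53],[0,0,0,0,0,-1,0.53],[0,0,0,0,0,-1,0.53],[0,0,0,0,0,-1,0.53],[0,0,0,0,0,-1,0.5],[0,0,0,0,0,-0.5,0.5],[0,0,0,0,0,0,0.5]]'
python3 - <<'E'
from h import *
plan(592.6,281.5,140,194.1)
E
```

```text
clock: 6.55
eef_pos: [531.7, -4.1, 37.4]
tcp_rot: [3.141, 0.001, 2.88]
contact_force: [-0.5, -0.7, 0.3]
opening: 0.319
grasp_force: 24.7
clock: 6.97
eef_pos: [532.3, -4.1, 38.4]
tcp_rot: [3.141, 0.003, 2.88]
contact_force: [-1.9, 0.3, 10.6]
opening: 0.469
grasp_force: 11.2
clock: 7.63
eef_pos: [533.0, -4.1, 183.3]
tcp_rot: [3.14, 0.006, 2.88]
contact_force: [-0.3, 0.7, 0.1]
opening: 0.499
grasp_force: 0.0
now shift units [ 0.656 11.652  1.73 ]
after turn shift units [-5.095 10.5    1.73 ]
rz units -0.1617 pos [533.   -4.1 183.3] rpy [179.91   0.35 165.  ] F [-0.3  0.7  0.1] open 0.499 grip 0.0 t 7.63 q6 -1.32
```

```bash
python3 -m inch '[[0,0,-0.0385,0,0,0,0.4],[0,0,-0.0385,0,0,0,0.3],[0,0,-0.0385,0,0,0,0.3],[0,0,-0.0385,0,0,0,0.3],[0,0,-0.0077,0,0,0,0.3],[0,0,0,-0.48,0.98,0,0.3],[0,0,0,-0.48,0.98,0,0.3],[0,0,0,-0.48,0.98,0,0.3]]'>/dev/null
python3 -m inch '[[0,0,0,-0.48,0.98,0,0.3],[0,0,0,-0.48,0.98,0,0.3],[0,0,0,-0.48,0.98,0,0.3],[0,0,0,-0.48,0.98,0,0.3],[0,0,0,-0.48,0.98,0,0.3],[0,0,0,-0.48,0.98,0,0.3],[0,0,0,-0.2,0.5,0,0.3],[0,0,0,0,0,0,0.3]]'>/dev/null
python3 - <<'E'
from h import *
plan(592.6,281.5,65,194.1)
f=grab('side'); c1=f['pixels'][190:280,310:420,::-1]
g=grab('top'); c2=g['pixels'][150:240,280:370,::-1]
cv2.imwrite('pics/near3.png',np.hstack([cv2.resize(c,(400,400),interpolation=cv2.INTER_CUBIC) for c in(c1,c2)]))
for n,q in(('top',g),('side',f)):
    W=world(q); hsv=cv2.cvtColor(q['pixels'],cv2.COLOR_RGB2HSV); H,S=[hsv[...,i].astype(int) for i in(0,1)]
    m=(H>45)&(H<80)&(S>100); 
    for b in blobs(m,15):
        P=W[b]; c=np.nanmean(P,0)
        if abs(c[1])<80: print(n,b.sum(),c.round(1),rect(P[~np.isnan(P[:,0])]),np.nanpercentile(P[:,2],[5,95]).round(1))
E
```

```text
now shift units [-0.624  1.065  4.552]
after turn shift units [-0.624  1.065  4.552]
rz units 0.0001 pos [584.  251.9 178.8] rpy [ 1.7997e+02  1.0000e-02 -1.6589e+02] F [-0.5  0.1  0.1] open 0.705 grip 0.0 t 8.97 q6 -1.41
top 177 [531.4  -3.   19.9] (array([531.6,  -3. ]), array([38.8, 26.2]), -15.61) [13.6 25.3]
side 19 [526.5   7.8  21.5] (array([526.8,   7.2]), array([18.9,  7. ]), -9.95) [20.1 22.7]
```

View pics/near3.png

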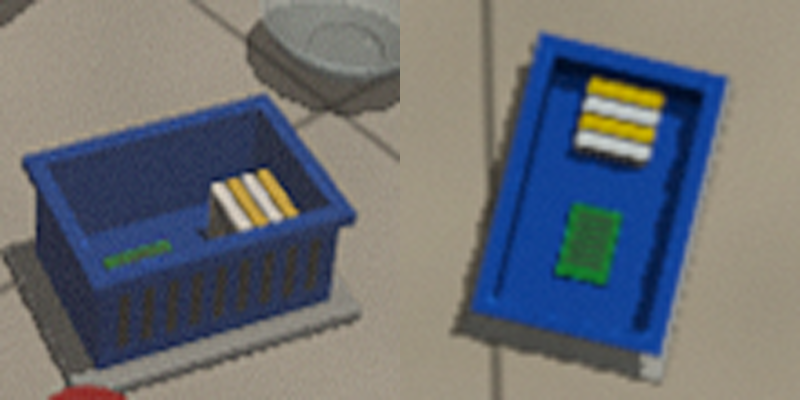

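The cassette lies flat in the middle of the empty bay ((140,253) in the side crop, (588,243) in the top crop). On to the cover handle.

```bash
python3 -m inch '[[0,0,0,-0.31,0.53,0,0.3],[0,0,0,-0.31,0.53,0.4,0.3],[0,0,0,0,0,0.7,0.3],[0,0,0,0,0,0.7,0.3],[0,0,0,0,0,0.6,0.3],[0,0,0,0,0,0.4,0.3],[0,0,0,0,0,0,0.3],[0,0,0,0,0,0,0.3]]'>/dev/null
python3 -c "from h import *; plan(592.7,281.2,54,194.1)"
```

```text
now shift units [-0.036  0.106  2.205]
after turn shift units [-0.036  0.106  2.205]
rz units -0.0003 pos [592.5 278.4 109.1] rpy [-1.7999e+02 -5.0000e-02 -1.6595e+02] F [-0.6 -0.8  0.1] open 0.695 grip 0.0 t 9.73 q6 -1.38
```

```bash
python3 -m inch '[[0,0,0,-0.036,0.106,0.3,0.3],[0,0,0,0,0,0.6,0.3],[0,0,0,0,0,0.6,0.3],[0,0,0,0,0,0.4,0.3],[0,0,0,0,0,0.2,0.3],[0,0,0,0,0,0.1,0.3],[0,0,0,0,0,0,0.3],[0,0,0,0,0,0,0.3]]'>/dev/null
python3 - <<'E'
from h import *
plan(592.7,281.2,54,194.1)
f=grab('side'); c=f['pixels'][120:240,220:380,::-1]; cv2.imwrite('pics/near4.png',cv2.resize(c,None,fx=4,fy=4,interpolation=cv2.INTER_CUBIC))
E
```

```text
now shift units [ 0.026 -0.023  0.035]
after turn shift units [ 0.026 -0.023  0.035]
rz units -0.0 pos [593.2 281.9  54.9] rpy [ 1.7999e+02  5.0000e-02 -1.6590e+02] F [ 0.2 -0.6 -0.2] open 0.7 grip 0.0 t 10.4 q6 -1.38
```

View pics/near4.png

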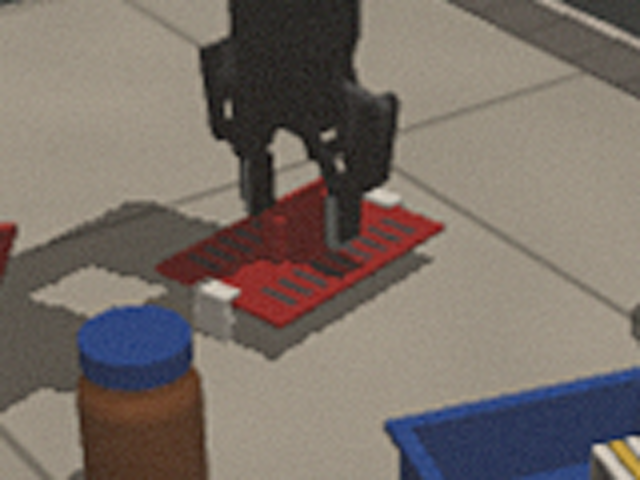

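The fingers straddle the handle (about (285,230)) with pads at (258,190) and (340,225). Closing, then lifting.

```bash
python3 -m inch '[[0,0,0,0,0,0,0.5],[0,0,0,0,0,0,0.7],[0,0,0,0,0,0,1],[0,0,0,0,0,0,1],[0,0,0,0,0,0,1],[0,0,0,0,0,0,1],[0,0,0,0,0,0,1],[0,0,0,0,0,0,1]]' 90
python3 -m inch '[[0,0,0,0,0,-0.3,1],[0,0,0,0,0,-0.5,1],[0,0,0,0,0,-0.8,1],[0,0,0,0,0,-0.8,1],[0,0,0,0,0,-0.8,1],[0,0,0,0,0,-0.8,1],[0,0,0,0,0,-0.3,1],[0,0,0,0,0,0,1]]'
python3 - <<'E'
from h import *
plan(552.8,-8.7,155,165)
E
```

```text
clock: 11.12
eef_pos: [592.9, 281.8, 54.5]
tcp_rot: [3.142, 0.0, -2.895]
contact_force: [-0.8, -1.4, 3.3]
opening: 0.169
grasp_force: 89.3
clock: 11.78
eef_pos: [594.0, 282.3, 164.6]
tcp_rot: [3.141, 0.004, -2.895]
contact_force: [0.0, 0.2, -1.1]
opening: 0.17
grasp_force: 88.9
now shift units [  4.433 -10.886   0.386]
after turn shift units [ -1.421 -11.668   0.386]
rz units 0.1617 pos [594.  282.3 164.6] rpy [ 179.95    0.24 -165.9 ] F [ 0.   0.2 -1.1] open 0.17 grip 88.9 t 11.78 q6 -1.38
```

```bash
python3 -m inch '[[0,0,0.03,0,0,0,1],[0,0,0.037,0,0,0,1],[0,0,0.037,0,0,0,1],[0,0,0.037,0,0,0,1],[0,0,0.0207,0,0,0,1],[0,0,0,-0.06,-0.4,0,1],[0,0,0,-0.1,-0.8,0,1],[0,0,0,-0.12,-0.97,0,1]]'>/dev/null
python3 -m inch '[[0,0,0,-0.12,-0.97,0,1],[0,0,0,-0.12,-0.97,0,1],[0,0,0,-0.12,-0.97,0,1],[0,0,0,-0.12,-0.97,0,1],[0,0,0,-0.12,-0.97,0,1],[0,0,0,-0.12,-0.97,0,1],[0,0,0,-0.12,-0.97,0,1],[0,0,0,-0.12,-0.97,0,1]]'>/dev/null
python3 -m inch '[[0,0,0,-0.12,-0.9,0,1],[0,0,0,-0.06,-0.5,0,1],[0,0,0,0,-0.2,0,1],[0,0,0,0,0,0,1],[0,0,0,0,0,0,1],[0,0,0,0,0,0,1]]'>/dev/null
python3 - <<'E'
from h import *
plan(552.8,-8.7,155,165)
for n in('top','side'):
    f=grab(n,n+'5'); W=world(f); hsv=cv2.cvtColor(f['pixels'],cv2.COLOR_RGB2HSV); H,S,V=[hsv[...,i].astype(int) for i in range(3)]
    for b in blobs(((H<8)|(H>172))&(S>150)&(V>60),100):
        P=W[b]; P=P[~np.isnan(P[:,0])]
        Q=P[(P[:,2]>115)&(P[:,2]<150)]
        if len(Q)>100:
            A=np.c_[Q[:,:2]-Q[:,:2].mean(0),np.ones(len(Q))]; k=np.linalg.lstsq(A,Q[:,2],rcond=None)[0]
            print(n,len(Q),rect(Q),Q[:,2].mean().round(1),'tilt',k[:2].round(4))
    for b in blobs((S<40)&(V>170),10):
        c=np.nanmean(W[b],0)
        if c[2]>105 and c[2]<160: print('white',b.sum(),c.round(1))
E
```

```text
now shift units [-0.048 -0.139  0.268]
after turn shift units [-0.048 -0.139  0.268]
rz units 0.0003 pos [552.5  -5.  161.7] rpy [179.98  -0.   165.06] F [-0.4 -0.2 -2.6] open 0.169 grip 88.8 t 13.62 q6 -1.32
top 537 (array([525.3,   3. ]), array([102.5,  50.2]), 75.35) 133.9 tilt [0.0062 0.0031]
side 1315 (array([552.5,  -7.9]), array([154. , 102.9]), -14.87) 136.0 tilt [0.0054 0.0139]
white 52 [629.1 -25.3 138.8]
```

View pics/side5.png

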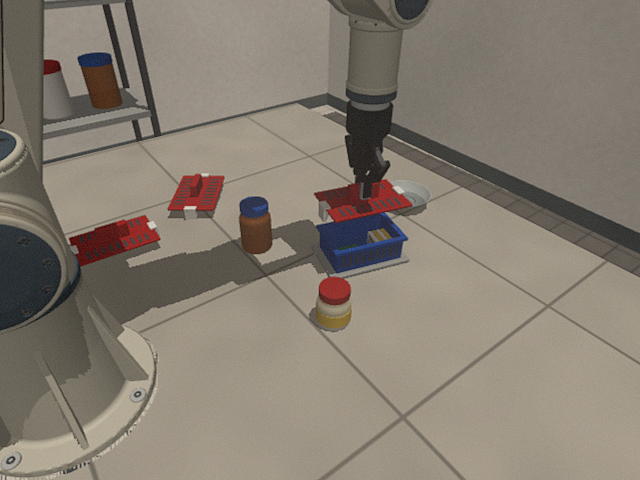

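The side view shows the cover (365,200) held level and squarely above the basket (362,240); a small shift of about 3 mm remains.

```bash
python3 -m inch '[[0,0,0,-0.04,-0.14,0.3,1],[0,0,0,0,0,0.5,1],[0,0,0,0,0,0.5,1],[0,0,0,0,0,0.3,1],[0,0,0,0,0,0.2,1],[0,0,0,0,0,0,1],[0,0,0,0,0,0,1],[0,0,0,0,0,0,1]]'
python3 - <<'E'
from h import *
plan(553.4,-8.1,106,165)
f=grab('side'); W=world(f); hsv=cv2.cvtColor(f['pixels'],cv2.COLOR_RGB2HSV); H,S,V=[hsv[...,i].astype(int) for i in range(3)]
for b in blobs(((H<8)|(H>172))&(S>150)&(V>60),100):
    P=W[b]; P=P[~np.isnan(P[:,0])]; Q=P[(P[:,2]>78)&(P[:,2]<100)]
    if len(Q)>300: print(rect(Q),Q[:,2].mean())
c=f['pixels'][150:290,290:440,::-1]; cv2.imwrite('pics/near6.png',cv2.resize(c,None,fx=4,fy=4,interpolation=cv2.INTER_CUBIC))
E
```

```text
clock: 14.38
eef_pos: [552.9, -9.5, 117.2]
tcp_rot: [3.141, 0.001, 2.88]
contact_force: [-0.4, -0.3, -1.3]
opening: 0.166
grasp_force: 88.8
now shift units [-0.006  0.06   0.447]
after turn shift units [-0.006  0.06   0.447]
rz units 0.0 pos [552.9  -9.5 117.2] rpy [1.7999e+02 4.0000e-02 1.6500e+02] F [-0.4 -0.3 -1.3] open 0.166 grip 88.8 t 14.38 q6 -1.33
(array([553.6, -12.1]), array([154.4, 103.8]), -15.23) 91.17317501156754
```

View pics/near6.png

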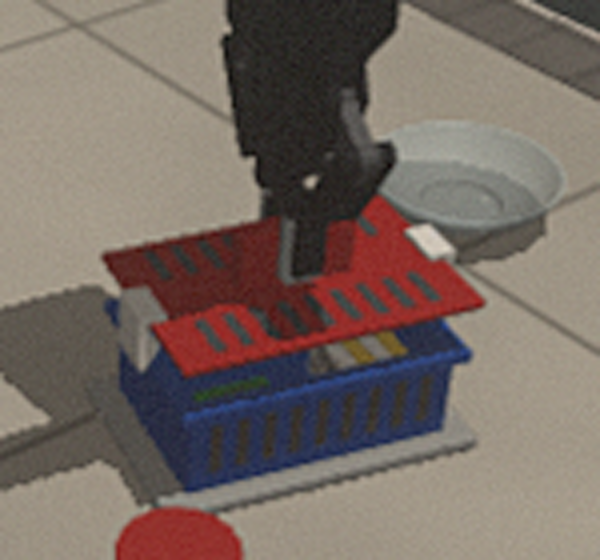

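The cover is squarely above the rim, its arms at (140,325) and (430,240) just outside the ends. Lowering gently.

```bash
python3 -m inch '[[0,0,0,0,0.05,0.15,1],[0,0,0,0,0,0.2,1],[0,0,0,0,0,0.1,1],[0,0,0,0,0,0,1],[0,0,0,0,0,0,1]]'
python3 -m inch '[[0,0,0,0,0,0.1,1],[0,0,0,0,0,0.1,1],[0,0,0,0,0,0,1]]'
python3 -c "from h import *; plan(553.4,-8.1,92.5,165)"
```

```text
clock: 14.85
eef_pos: [552.8, -8.3, 105.3]
tcp_rot: [-3.142, -0.0, 2.88]
contact_force: [0.1, -0.0, -1.1]
opening: 0.169
grasp_force: 89.1
clock: 15.1
eef_pos: [552.7, -8.3, 100.3]
tcp_rot: [3.141, -0.0, 2.88]
contact_force: [0.7, 1.0, -0.5]
opening: 0.166
grasp_force: 89.1
now shift units [-0.025  0.014  0.313]
after turn shift units [-0.025  0.014  0.313]
rz units -0.0001 pos [552.7  -8.3 100.3] rpy [ 1.7999e+02 -1.0000e-02  1.6499e+02] F [ 0.7  1.  -0.5] open 0.166 grip 89.1 t 15.1 q6 -1.33
```

```bash
python3 -m inch '[[0,0,0,0,0,0.1,1],[0,0,0,0,0,0.1,1],[0,0,0,0,0,0,1]]'
python3 -m inch '[[0,0,0,0,0,0.08,1],[0,0,0,0,0,0.06,1],[0,0,0,0,0,0,1]]'
python3 -c "
from h import *; plan(553.4,-8.1,92.5,165)
f=grab('side'); W=world(f); hsv=cv2.cvtColor(f['pixels'],cv2.COLOR_RGB2HSV); H,S,V=[hsv[...,i].astype(int) for i in range(3)]
for b in blobs(((H<8)|(H>172))&(S>150)&(V>60),100):
    P=W[b]; P=P[~np.isnan(P[:,0])]; Q=P[(P[:,2]>55)&(P[:,2]<83)]
    if len(Q)>500: print(rect(Q),np.median(Q[:,2]))
"
```

```text
clock: 15.35
eef_pos: [552.3, -8.3, 94.7]
tcp_rot: [-3.141, -0.001, 2.88]
contact_force: [1.7, 0.3, -4.1]
opening: 0.169
grasp_force: 89.0
clock: 15.6
eef_pos: [552.7, -8.4, 92.6]
tcp_rot: [-3.141, -0.0, 2.88]
contact_force: [-3.2, -1.0, 9.3]
opening: 0.169
grasp_force: 91.0
now shift units [-0.024  0.02   0.006]
after turn shift units [-0.024  0.02   0.006]
rz units -0.0 pos [552.7  -8.4  92.6] rpy [-1.7999e+02 -2.0000e-02  1.6500e+02] F [-3.2 -1.   9.3] open 0.169 grip 91.0 t 15.6 q6 -1.33
(array([553.4, -10.2]), array([154.2, 104.7]), -15.25) 66.61607845568449
(array([ 401.3, -117.4]), array([51.3, 49.1]), 51.08) 75.8238361874449
```

```bash
python3 -m inch '[[0,0,0,0,0,0.05,1],[0,0,0,0,0,0.03,1],[0,0,0,0,0,0,1],[0,0,0,0,0,0,1]]'
python3 -c "from h import *; plan(553.4,-8.1,92.5,165)"
```

```text
clock: 15.98
eef_pos: [552.7, -8.4, 92.6]
tcp_rot: [-3.142, 0.0, 2.88]
contact_force: [-12.0, -0.3, 33.5]
opening: 0.169
grasp_force: 94.9
now shift units [-0.022  0.02   0.004]
after turn shift units [-0.022  0.02   0.004]
rz units -0.0 pos [552.7  -8.4  92.6] rpy [-1.8000e+02  1.0000e-02  1.6499e+02] F [-12.   -0.3  33.5] open 0.169 grip 94.9 t 15.98 q6 -1.33
```

Firm stop at 33 N with no further travel: home. A gentle upward tug would only confirm; releasing and checking with the camera instead.

```bash
python3 -m inch '[[0,0,0,0,0,-0.06,1],[0,0,0,0,0,-0.03,1],[0,0,0,0,0,0,0.7],[0,0,0,0,0,0,0.5],[0,0,0,0,0,0,0.4],[0,0,0,0,0,0,0.3],[0,0,0,0,0,0,0.3],[0,0,0,0,0,0,0.3]]'
python3 -m inch '[[0,0,0,0,0,-0.3,0.3],[0,0,0,0,0,-0.6,0.3],[0,0,0,0,0,-1,0.3],[0,0,0,0,0,-1,0.3],[0,0,0,0,0,-1,0.3],[0,0,0,0,0,-1,0.3],[0,0,0,0,0,-0.5,0.3],[0,0,0,0,0,0,0.3]]'
python3 - <<'E'
from h import *
f=grab('side')
for n,q in(('side',f),('top',grab('top'))):
    W=world(q); hsv=cv2.cvtColor(q['pixels'],cv2.COLOR_RGB2HSV); H,S,V=[hsv[...,i].astype(int) for i in range(3)]
    for b in blobs(((H<8)|(H>172))&(S>150)&(V>60),50):
        P=W[b]; P=P[~np.isnan(P[:,0])]; Q=P[(P[:,2]>55)&(P[:,2]<76)]
        if len(Q)>200:
            A=np.c_[Q[:,:2]-Q[:,:2].mean(0),np.ones(len(Q))]; k=np.linalg.lstsq(A,Q[:,2],rcond=None)[0]
            print(n,rect(Q),np.median(Q[:,2]),'tilt',k[:2].round(4))
c=f['pixels'][170:290,290:440,::-1]; cv2.imwrite('pics/near7.png',cv2.resize(c,None,fx=5,fy=5,interpolation=cv2.INTER_CUBIC))
E
```

```text
clock: 16.65
eef_pos: [552.7, -8.3, 92.1]
tcp_rot: [-3.142, -0.0, 2.88]
contact_force: [-0.4, -0.3, 0.4]
opening: 0.703
grasp_force: 0.0
clock: 17.32
eef_pos: [554.6, -8.4, 231.1]
tcp_rot: [3.14, 0.006, 2.88]
contact_force: [0.5, 0.1, 0.1]
opening: 0.701
grasp_force: 0.0
side (array([553.8, -10.2]), array([154. , 102.4]), -14.64) 66.60882294119239 tilt [0.005 0.012]
side (array([ 401. , -117.7]), array([50.9, 48.8]), 51.78) 75.04200723134247 tilt [0.0939 0.1293]
top (array([527.7,  -1.8]), array([104.1,  88.6]), 77.6) 64.73157826639613 tilt [ 0.0024 -0.0039]
```

View pics/near7.png

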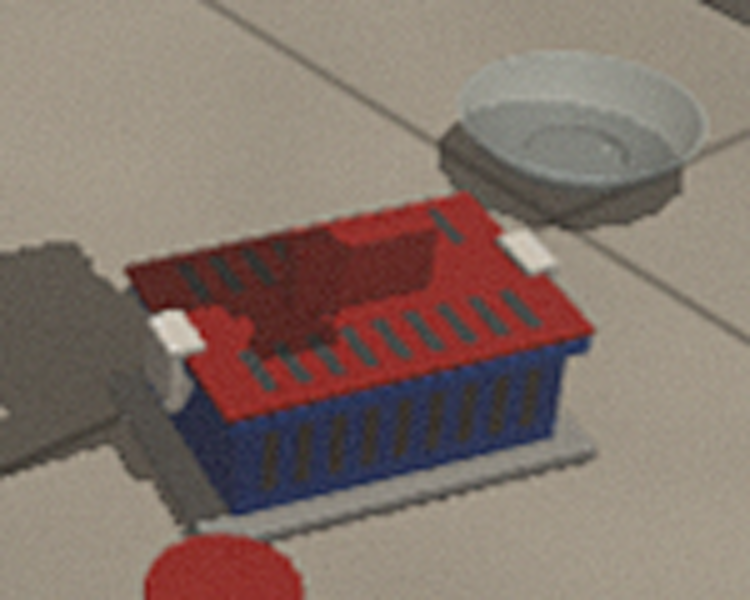

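The cover sits flush on the basket with no gap (long edge (230,415)–(590,335)), both arms are down over the ends ((175,350) and (525,255)), and the plate top is at about 65 mm and level. Nothing touches it, so I'm handing in.

```bash
python3 -c "from h import *; print(r.sign_off())"
```

```text
the job is handed in; nothing more can be done
None
```

I placed the green cassette flat in the empty bay and pressed the red cover home on the basket (level, flush, firm stop at about 33 N). The jars and dish were left alone, everything was released, and the job was handed in at about 17 s; the hand-in gave no verdict, and I judged the clips by that stop and the camera.

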